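Space the slats of a lattice frame with a spacer block

TASK

Set the three sliding slats of the lattice frame to equal gaps, working outward from the blue end strip: take the orange two-footed spacer from its tray, straddle the slat next to the strip and slide it towards the strip until the spacer's leading foot just meets the strip, then step the spacer on to the second and third slats in turn, each time stopping as the leading foot meets the slat before, without shoving that one out of place. Then stand the spacer upright on its feet back in its tray and let go, leaving everything else where it is.

Things in the scene. Friction and masses are not known exactly. Their poses are not given: they have to be found in the camera images.
- frame: Wooden lattice frame lying flat, fixed to the bench, 220 (its x) x 380 (its y) x 34 mm high. Origin: centre of its underside, at bench height. The row of slats runs along its y axis; the blue end strip is at its +y end, a plain wooden end strip (30 mm wide, centred at y = -170 mm) at the other. Between the two side rails (inner faces at x = -85 and +85 mm) the bays are open down to the bench.
- blue_strip (a point): Centre of the top face of the fixed blue end strip, which is 30 mm wide along the frame's y and spans the rails along x; it lies at frame y = +170 mm, 34 mm above the bench.
- slat1: Pale wooden slat nearest the blue strip, 166 (x, from rail to rail) x 30 (y) x 26 mm, with a dark round inlay near each end. Origin: centre of its top face, 34 mm above the bench; its axes are those of the frame. It slides only along the frame's y in its grooves, stiffly: it takes about 6 N to move and stays where it is left. It starts with a gap of 45 to 65 mm to the strip.
- slat2: Second slat, same as slat1. All gaps between neighbouring slats start 35 to 75 mm wide; each slat must end with a gap of 28 mm to the one before (58 mm centre to centre).
- slat3: Third slat, same as slat1, farthest from the blue strip, 45 to 65 mm from the plain end strip. Setting a slat: with the spacer's feet 4 to 8 mm above the bench its bridge clears the slat; the trailing foot pushes the slat, and the leading foot (outer face 40 mm from the spacer's middle) meets the part before, leaving the 28 mm gap.
- spacer: Loose bridge-shaped spacer, about 220 g, symmetrical. Origin: centre of its underside. Two orange feet 50 mm long (x), 22 mm thick (y), centred at y = -29 and +29 mm, with half-round bottoms (radius 11 mm); between them a notch 36 mm wide and deep that goes over a slat with 6 mm of play. Bridge above: z 36 to 50 mm, 80 mm wide in y. Starts standing in the tray, yaw up to 0.6 rad from the tray's.
- spacer_handle (a point): Middle of the spacer's wooden handle, 40 (x) x 30 (y) mm, z 50 to 105 mm above the spacer's underside; this point is at z = 80 mm. Pinch it across its 30 mm, along the spacer's y.
- tray: Dark wooden open tray fixed to the bench, left or right of the frame, outside 130 (x) x 140 (y) x 30 mm high, walls and floor 5 mm. Origin: centre of its underside. The spacer stands on its inner floor, 5 mm above the bench.
- paint_board: White board fixed to the bench on the other side of the frame, 130 x 140 x 12 mm, holding the two paint jars; bystander. Origin: centre of its underside.
- jar_red: red-lidded white paint jar, 48 dia x 50 mm; loose bystander, leave alone. Origin: its underside.
- jar_green: green-lidded white paint jar, 48 dia x 50 mm; loose bystander, leave alone. Origin: its underside.
- offcut: pale wood offcut, 50 x 100 x 30 mm; loose bystander, leave alone. Origin: its underside.
- screwdriver: red-handled screwdriver lying flat; loose bystander, leave alone.
- mallet: hammer lying flat; loose bystander, leave alone.
- brush: brush lying flat; loose bystander, leave alone.
- bull_head: white carved bull's head with two horns, about 75 x 105 x 140 mm; loose bystander, leave alone. Origin: its underside.

How it is judged:
On the way, in this order (a step that is already met when the one before it is completed fails the run):
1. the held spacer straddles the first slat and that slat is 28 mm (give or take 4) from the blue strip (y of slat1 in the frame of frame between 0.108 and 0.116 m and y of spacer in the frame of slat1 between -0.008 and 0.008 m and z of spacer in the frame of slat1 below -0.016 m and x of spacer in the frame of slat1 between -0.06 and 0.06 m and angle between spacer's own z axis and vertical below 0.12 rad), for 0.2 s.
2. the spacer straddles the second slat and the first two gaps are 28 mm, give or take 4 (y of slat1 in the frame of frame between 0.108 and 0.116 m and y of slat2 in the frame of slat1 between -0.062 and -0.054 m and y of spacer in the frame of slat2 between -0.008 and 0.008 m and z of spacer in the frame of slat2 below -0.016 m and x of spacer in the frame of slat2 between -0.06 and 0.06 m and angle between spacer's own z axis and vertical below 0.12 rad), for 0.2 s.
3. the spacer straddles the third slat and all three gaps are 28 mm, give or take 4 (y of slat1 in the frame of frame between 0.108 and 0.116 m and y of slat2 in the frame of slat1 between -0.062 and -0.054 m and y of slat3 in the frame of slat2 between -0.062 and -0.054 m and y of spacer in the frame of slat3 between -0.008 and 0.008 m and z of spacer in the frame of slat3 below -0.016 m and x of spacer in the frame of slat3 between -0.06 and 0.06 m and angle between spacer's own z axis and vertical below 0.12 rad), for 0.2 s.
At the end, for the whole second after the job is handed in: The gaps from the blue strip to the first slat, first to second and second to third are each 24 to 32 mm, and the spacer stands upright on its feet, at rest, on the floor of its tray (within about 7 degrees of upright, its middle within 50 mm of the tray's middle each way) (y of slat1 in the frame of frame between 0.108 and 0.116 m and y of slat2 in the frame of slat1 between -0.062 and -0.054 m and y of slat3 in the frame of slat2 between -0.062 and -0.054 m and x of spacer in the frame of tray between -0.05 and 0.05 m and y of spacer in the frame of tray between -0.05 and 0.05 m and z of spacer in the frame of tray below 0.012 m and angle between spacer's own z axis and vertical below 0.12 rad and linear speed of spacer below 0.02 m/s); the robot touches nothing.
It fails at once if a bystander (jar, offcut, screwdriver, hammer, brush or bull's head) is moved more than 30 mm (distance of any of jar_red, jar_green, offcut, screwdriver, mallet, brush, bull_head from where it was at the start of the episode above 0.03 m).
It also fails if it takes over 72 s, if anything falls off the work surface, if the arm or the gripper's body presses on something with over 40 N, if the wrist force passes 120 N, or if a joint passes its speed limit or range.

ROBOT

A 6-joint arm with a two-finger parallel gripper is mounted at the origin on the work surface. World frame = base frame: x ahead of the robot, y to its left, z up, the work surface at z = 0. Lengths are in m, angles in rad, forces in N, time in s.
With the tool pointing down it reaches from about 0.25 to 0.775 m from the base axis. Payload 4 kg.
Tool frame: the origin (TCP) lies on the centre line of the jaws, within the pads' length; the fingertips stand 17 mm ahead of it and the grasp point (between the pads) lies 2 mm behind it; z points along the fingers, y is the line along which they close (so a half turn about z gives the same grasp; the last joint's range is limited). The gripper opens to 94 mm and grips with 3 to 60 N. Pads are 16 mm wide; open, the fingers measure 119 mm over their backs; the gripper's body (75 mm by 177 mm) begins 78 mm behind the grasp point.
Start: joints at [-1.29, 0.087, 1.371, -0, 1.684, -0.103], TCP at [0.206, -0.51, 0.223] pointing down, gripper open.
Joint ranges: [-3.1, 3.1], [-0.76, 2.03], [0.27, 2.55], [-1.08, 4.22], [0.17, 2.65], [-2.57, 2.57]. Speed limits (rad/s): [2.79, 2.79, 3.14, 3.14, 3.14, 3.14].

INTERFACE

Orientations are given as [roll, pitch, yaw] about the fixed x, y, z axes, in that order (R = Rz(yaw) Ry(pitch) Rx(roll)).
In Python, from bench import robot gives the robot as it stands.
- The arm moves only by the tool servo_tool, never from a script. Its argument "plan" is a list of rows, each a list of 7 numbers: the shift along the tool's x, y, z normalised to -1 to 1, where 1 is 0.1 m, then the turn, a rotation vector about the tool's x, y, z normalised to -1 to 1, where 1 is pi/2 rad, then the finger opening in mm, from 0 to 94. In form: [[x, y, z, ax, ay, az, gripper], ...]. A call has 1 to 12 rows; each row is the pose to reach, as a shift and turn from the pose commanded when the call began, along the tool's axes at that moment; what a row does not reach only later rows make up. A row lasts 1/12 s, in which the tool goes at most 41.7 mm and 7.16 degrees, less where a joint would pass 70% of its speed; a pose out of reach is approached as far as the arm can. A call with a number of a shift or a turn outside -1 to 1 is refused whole. A call with a gripper value outside its range is refused whole. The fingers move at their own pace and stop on an object; the grip force is fixed at half the most. Time passes only in rows, so rows that repeat a pose let the fingers close. It gives the time, the measured TCP pose, the force, the opening and the grip force at its end, in the units of the state.
- robot.get_obs(): the state, without advancing time (a new reading comes with each control period).
- robot.snapshot(name): name is "scene" or "side" or "wrist"; returns the picture (384x512x3 uint8, red, green, blue); there is no depth.
- robot.camera_params(name): a dict with "camera_matrix" (3x3 intrinsics, pixels), "distortion" ([k1, k2, p1, p2, k3] as OpenCV has them; the pictures are not rectified), "rvec" (rotation vector, rad) and "tvec" (3), from world to camera coordinates, as OpenCV has them; the wrist camera has in their place "tool_from_camera" (4x4, takes a point from camera to tool coordinates, whose origin is the TCP and whose axes are the flange's). Camera axes: x right, y down, z forward; pixel columns grow to the right and rows downward; lengths in m; the calibration is good to about 2 mm. A picture is of the moment at which its call begins: read the wrist's pose just before it. camera_params takes no time and is no camera call.
- robot.close_job(): hands the job in; it is judged then, once.
Trained networks look in the newest picture that a camera, given by its name, has taken for a name from the list of things; names that differ only in an ending like _2 or _b are one class to them, and where a whole thing is asked for, a point or a joint stands for the part that bears it (a point fixed in the world has none). Each returns a list of dicts, best first, with "conf" (0 to 1); they miss things now and then, are a little off and sometimes report something else, mostly with a low value. They report only what shows in the picture. A call takes as long as a camera call.
- robot.find_in(thing, camera): "extent" ([centre column, centre row, width, height] in pixels, round what is visible of it).
The state is a dict: "time": time; "joint_positions": joint angles; "qvel": joint speeds; "joint_torque": joint torques, N m; "tool_pos": TCP position; "ee_rot": TCP orientation; "wrist_force": force on the tool from outside, world axes, zero at the start; "wrist_torque": the same for the moment, N m; "width": finger opening in m; "finger_force": force on a finger pad.
Only numpy, scipy, OpenCV 4.12 (cv2) and the standard library are available. Lean on these libraries where they do the work, as an engineer would, in place of code of your own. Each camera call takes 0.05 s, during which the arm holds its last target. There are 200 camera calls.

## Working session

There is one attempt and no reset: what is moved stays moved. The work goes in short steps, Python scripts to look and compute and a tool call to move; the robot and the scene stay as the last step left them, time stands still between calls to the robot, and variables do not carry over. Pictures are saved under pics/ and viewed, at most 10 in all, crops included, and the job is handed in when it is done.

Besides the shell and the picture viewer there is one more tool, called after "Call:" as a command line: name --pt "numbers of a row" for each row, then --argument value for the rest. servo_tool: Moves the arm, as the interface text tells. Scaled input: -1 to 1 covers 0.1 m each way for a shift and pi/2 rad each way for a turn. Its arguments: {"type":"object","properties":{"plan":{"type":"array","items":{"type":"array","items":{"type":"number"}}}},"required":["plan"]}

```bash
mkdir -p pics; ls
cat > h.py <<'E'
import numpy as np, cv2
from scipy.spatial.transform import Rotation as R
from bench import robot
def cam(name):
    p=robot.camera_params(name); K=np.array(p["camera_matrix"]);d=np.array(p["distortion"])
    if "rvec" in p:
        Rm=cv2.Rodrigues(np.array(p["rvec"],float))[0]; t=np.array(p["tvec"],float).ravel()
    else:
        o=robot.get_obs(); T=np.eye(4);T[:3,:3]=R.from_euler('xyz',o["ee_rot"]).as_matrix();T[:3,3]=o["tool_pos"]
        W=np.linalg.inv(T@np.array(p["tool_from_camera"])); Rm,t=W[:3,:3],W[:3,3]
    return K,d,Rm,t
def world(c,uv,z):
    K,d,Rm,t=c
    n=cv2.undistortPoints(np.array(uv,float).reshape(-1,1,2),K,d).reshape(-1,2)
    r=np.c_[n,np.ones(len(n))]@Rm; o=-Rm.T@t
    return o+r*((np.asarray(z)-o[2])/r[:,2])[:,None]
def proj(c,P):
    return cv2.projectPoints(np.array(P,float).reshape(-1,3),cv2.Rodrigues(c[2])[0],c[3],c[0],c[1])[0].reshape(-1,2)
def snap(name,f=None):
    c=cam(name); im=robot.snapshot(name)
    if f: cv2.imwrite('pics/'+f,im[:,:,::-1])
    return c,im
E
python3 - <<'E'
from h import *
ims=[]
for n in ["scene","side","wrist"]:
    c,im=snap(n,n+'0.png')
    for th in ["frame","blue_strip","slat1","spacer","spacer_handle","tray","paint_board","bull_head"]:
        r=robot.find_in(th,n)
        for q in r[:4]:
            e=q["extent"]; print(n,th,round(q["conf"],2),np.round(e).tolist(),np.round(world(c,[e[:2]],0.034)[0][:2],3))
print(robot.get_obs())
E
```

```text
pics
scene frame 0.67 [246.0, 216.0, 157.0, 128.0] [ 0.601 -0.001]
scene blue_strip 0.97 [243.0, 216.0, 161.0, 129.0] [ 0.605 -0.007]
scene blue_strip 0.73 [245.0, 210.0, 45.0, 52.0] [ 0.586 -0.014]
scene blue_strip 0.7 [392.0, 240.0, 25.0, 24.0] [0.437 0.337]
scene slat1 0.88 [246.0, 211.0, 43.0, 47.0] [ 0.588 -0.01 ]
scene slat1 0.58 [269.0, 227.0, 47.0, 50.0] [0.59  0.067]
scene slat1 0.58 [216.0, 199.0, 44.0, 45.0] [ 0.604 -0.099]
scene slat1 0.58 [173.0, 126.0, 25.0, 41.0] [ 0.471 -0.389]
scene spacer 0.63 [172.0, 126.0, 27.0, 40.0] [ 0.473 -0.393]
scene spacer_handle 0.76 [173.0, 127.0, 24.0, 36.0] [ 0.472 -0.388]
scene tray 0.95 [172.0, 141.0, 61.0, 41.0] [ 0.521 -0.346]
scene tray 0.17 [348.0, 322.0, 50.0, 49.0] [0.686 0.348]
scene paint_board 0.57 [397.0, 263.0, 76.0, 69.0] [0.489 0.374]
scene paint_board 0.21 [172.0, 128.0, 27.0, 38.0] [ 0.478 -0.388]
scene bull_head 0.56 [348.0, 323.0, 53.0, 50.0] [0.687 0.35 ]
side frame 0.64 [259.0, 190.0, 140.0, 125.0] [0.569 0.021]
side frame 0.55 [349.0, 116.0, 27.0, 34.0] [ 0.501 -0.4  ]
side blue_strip 0.92 [258.0, 190.0, 140.0, 125
[... 635 characters left out ...]
, 'joint_positions': array([-1.29009621e+00,  8.71832546e-02,  1.37070258e+00,  3.35092034e-05,
        1.68359769e+00, -1.03079345e-01]), 'qvel': array([1.69186569e-04, 8.71813043e-04, 7.94192266e-04, 6.81833740e-04,
       1.00449423e-04, 7.10420660e-05]), 'joint_torque': array([-4.59480325e-04, -3.40036297e+01, -3.02592981e+01,  7.18434015e-02,
        2.38691160e-02, -6.17718143e-07]), 'tool_pos': array([ 0.20595646, -0.51000026,  0.22251373]), 'ee_rot': array([ 3.14148068e+00, -2.18900120e-05,  3.83783234e-01]), 'wrist_force': array([-0.23159185,  0.52276157, -0.09326712]), 'wrist_torque': array([-0.02425889, -0.03150677, -0.08069822]), 'finger_force': 0.0, 'width': 0.09404365721870472}
```

View pics/scene0.png

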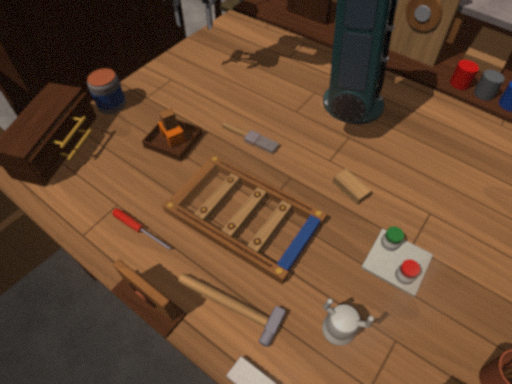

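View pics/side0.png

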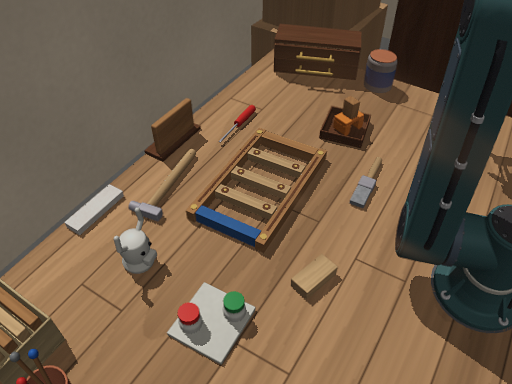

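The scene view shows the tray with the orange spacer at (172,135), the frame at (245,215) with the blue strip at (300,243) and three slats, and the bull's head at (345,322). The side view agrees, with the tray at (346,126), the frame at (260,190) and the blue strip at (228,224).

```bash
cat >> h.py <<'E'
def blobs(im,which):
    hsv=cv2.cvtColor(im,cv2.COLOR_RGB2HSV)
    lo,hi={'blue':((105,140,60),(125,255,255)),'orange':((5,200,120),(16,255,255))}[which]
    m=cv2.inRange(hsv,lo,hi); n,l,s,ce=cv2.connectedComponentsWithStats(m)
    o=np.argsort(-s[1:,4])+1
    return [(l==i).astype(np.uint8) for i in o if s[i,4]>60]
E
python3 - <<'E'
from h import *
print(np.round(robot.camera_params("wrist")["tool_from_camera"],3).tolist(), np.round(robot.camera_params("wrist")["camera_matrix"],0).tolist())
for n in ["scene","side"]:
    im=cv2.imread(f'pics/{n}0.png')[:,:,::-1].copy(); c=cam(n)
    for w in ['blue','orange']:
        for b in blobs(im,w)[:4]:
            r=cv2.minAreaRect(np.argwhere(b)[:,::-1].astype(np.float32))
            ww=world(c,cv2.boxPoints(r),0.034 if w=='blue' else 0.05); print(n,w,b.sum(),np.round(r[0]),np.round(ww[:,:2],3).tolist())
h={"scene":(172,126),"side":(350,115)}
for n in h: print(np.round(world(cam(n),[h[n]],0.075),3))
# slats centres
print(np.round(world(cam("scene"),[(246,211),(269,227),(216,199),(172,141)],0.034),3).tolist())
E
```

```text
[[-0.0, -0.965, -0.261, 0.076], [1.0, -0.0, 0.001, 0.0], [-0.001, -0.261, 0.965, -0.162], [0.0, 0.0, 0.0, 1.0]] [[294.0, 0.0, 257.0], [0.0, 294.0, 190.0], [0.0, 0.0, 1.0]]
scene blue 549 [299. 242.] [[0.659, 0.143], [0.498, 0.133], [0.5, 0.161], [0.659, 0.168]]
scene blue 211 [506.  96.] [[-0.403, 0.389], [-0.432, 0.423], [-0.269, 0.461], [-0.243, 0.429]]
scene orange 169 [170. 127.] [[0.5, -0.426], [0.441, -0.413], [0.479, -0.336], [0.535, -0.351]]
side blue 647 [228. 222.] [[0.66, 0.17], [0.67, 0.14], [0.497, 0.133], [0.491, 0.161]]
side blue 78 [ 32. 354.] [[0.727, 0.633], [0.712, 0.623], [0.697, 0.635], [0.712, 0.646]]
[[ 0.499 -0.357  0.075]]
[[ 0.482 -0.352  0.075]]
[[0.587, -0.01, 0.034], [0.591, 0.066, 0.034], [0.605, -0.099, 0.034], [0.519, -0.347, 0.034]]
```

Call:
servo_tool --pt "0.4 -0.05 0 0 0 0 94" --pt "0.8 -0.09 0 0 0 0 94" --pt "0.9 -0.1 0 0 0 0 94"

```text
time: 1.6
tool_pos: [0.2892, -0.4648, 0.2226]
ee_rot: [-3.141, -0.003, 0.387]
wrist_force: [-0.6, -0.0, -0.6]
width: 0.0942
finger_force: 0.0
```

Call:
servo_tool --pt "0.4 -0.05 0 0 0 0 94" --pt "0.8 -0.09 0 0 0 0 94" --pt "0.9 -0.1 0 0 0 0 94"

```text
time: 1.85
tool_pos: [0.3691, -0.4215, 0.2225]
ee_rot: [-3.141, -0.002, 0.389]
wrist_force: [-0.8, 0.1, 0.0]
width: 0.0939
finger_force: 0.0
```

Call:
servo_tool --pt "0.3 -0.05 0 0 0 0.06 94" --pt "0.6 -0.09 0 0 0 0.12 94" --pt "0.9 -0.1 0 0 0 0.18 94" --pt "0.9 -0.1 0 0 0 0.244 94" --pt "0.9 -0.1 0 0 0 0.244 94" --pt "0.9 -0.1 0 0 0 0.244 94" --pt "0.9 -0.1 0 0 0 0.244 94"

```text
time: 2.43
tool_pos: [0.4443, -0.3818, 0.2225]
ee_rot: [3.141, 0.0, 0.001]
wrist_force: [0.5, -1.1, -0.2]
width: 0.094
finger_force: 0.0
```

```bash
cat >> h.py <<'E'
def go(P,yaw=None):
    o=robot.get_obs(); Rm=R.from_euler('xyz',o["ee_rot"]).as_matrix()
    y0=o["ee_rot"][2]; print("at",np.round(o["tool_pos"],4),"yaw",round(y0,4),"F",np.round(o["wrist_force"],1),"t",o["time"])
    s=Rm.T@(np.array(P)-o["tool_pos"]); print(" shift(0.1m)",np.round(s*10,3),"" if yaw is None else " az %.4f"%(-(yaw-y0)/(np.pi/2)))
E
python3 - <<'E'
from h import *
o=robot.get_obs();print(o["tool_pos"],o["ee_rot"],o["time"])
c,im=snap("wrist","w1.png")
for th in ["spacer","spacer_handle","tray"]:
    for q in robot.find_in(th,"wrist")[:2]: print(th,q)
E
```

```text
[ 0.44426106 -0.38176321  0.22250723] [3.14118997e+00 4.65203222e-04 1.47009579e-03] 2.4333
spacer {'extent': [253.1, 135.6, 79.5, 68.7], 'conf': 0.85}
spacer_handle {'extent': [253.5, 138.1, 82.3, 62.7], 'conf': 0.64}
tray {'extent': [243.4, 129.6, 133.6, 130.6], 'conf': 0.91}
```

View pics/w1.png

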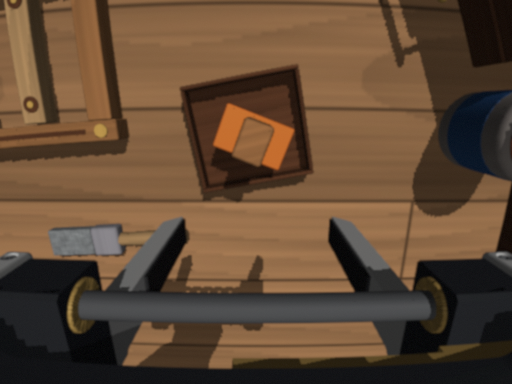

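The wrist view shows the tray (corners (181,90), (297,66), (312,172)) with the orange spacer standing in it, its handle top near (254,140) and turned about 20°. A frame corner shows at top left.

```bash
cat >> h.py <<'E'
def spacer_fit(c,im,z):
    b=max(blobs(im,'orange')[:3],key=lambda b:b.sum())
    w=world(c,cv2.convexHull(np.argwhere(b)[:,::-1].astype(np.int32)).reshape(-1,2),z)[:,:2]
    r=cv2.minAreaRect((w*1000).astype(np.float32)); p=cv2.boxPoints(r)/1000
    e=[p[1]-p[0],p[2]-p[1]]; e=max(e,key=np.linalg.norm)
    yaw=np.arctan2(e[1],e[0])-np.pi/2; yaw=(yaw+np.pi/2)%np.pi-np.pi/2
    return np.array(r[0])/1000,yaw,r[1]
E
python3 - <<'E'
from h import *
c=cam("wrist"); im=cv2.imread('pics/w1.png')[:,:,::-1].copy()
xy,yaw,sz=spacer_fit(c,im,0.055); print(xy,yaw,sz)
t=world(c,[(181,90),(297,66),(312,172),(205,198)],0.03)[:,:2]
print("tray",t.round(3).tolist(),t.mean(0),np.linalg.norm(np.diff(t,axis=0),axis=1),cv2.boundingRect(max(blobs(im,'orange')[:3],key=lambda b:b.sum())))
go([*xy,0.20],yaw)
E
```

```text
Traceback (most recent call last):
  File "h.py", line 34, in spacer_fit
    b=max(blobs(im,'orange')[:3],key=lambda b:b.sum())
ValueError: max() iterable argument is empty
```

```bash
python3 - <<'E'
from h import *
im=cv2.imread('pics/w1.png')[:,:,::-1].copy();hsv=cv2.cvtColor(im,cv2.COLOR_RGB2HSV)
print([hsv[y,x].tolist() for x,y in [(232,120),(275,155),(285,130),(254,135),(400,160),(90,60),(25,60)]])
E
sed -i "s/'orange':((5,200,120),(16,255,255))/'orange':((5,195,150),(16,255,255))/" h.py
python3 - <<'E'
from h import *
im=cv2.imread('pics/w1.png')[:,:,::-1].copy()
print([ (b.sum(),cv2.boundingRect(b)) for b in blobs(im,'orange')])
E
```

```text
[[13, 191, 198], [12, 195, 197], [13, 192, 198], [14, 145, 142], [14, 127, 130], [14, 147, 146], [16, 116, 169]]
[(np.uint64(105), (263, 146, 21, 23))]
```

```bash
sed -i "s/'orange':((5,195,150)/'orange':((5,175,90)/" h.py
python3 - <<'E'
from h import *
c=cam("wrist"); im=cv2.imread('pics/w1.png')[:,:,::-1].copy()
print([ (b.sum(),cv2.boundingRect(b)) for b in blobs(im,'orange')])
xy,yaw,sz=spacer_fit(c,im,0.055); print(xy,yaw,sz)
t=world(c,[(181,90),(297,66),(312,172),(205,198)],0.03)[:,:2]
print("tray",t.round(3).tolist(),t.mean(0),np.linalg.norm(np.diff(t,axis=0),axis=1))
go([*xy,0.20],yaw)
E
```

```text
[(np.uint64(2141), (212, 103, 83, 68))]
[ 0.49238547 -0.37814575] -0.36748302 (81.15555572509766, 51.39985275268555)
tray [[0.545, -0.294], [0.571, -0.428], [0.448, -0.45], [0.414, -0.317]] [ 0.49428059 -0.37243729] [0.13611928 0.12516589 0.13758127]
at [ 0.4443 -0.3817  0.2226] yaw -0.0001 F [0.4 0.1 0.2] t 2.6333
 shift(0.1m) [ 0.48  -0.035  0.226]  az 0.2339
```

Call:
servo_tool --pt "0.24 -0.02 0 0 0 0.06 94" --pt "0.48 -0.035 0.1 0 0 0.12 94" --pt "0.48 -0.035 0.3 0 0 0.18 94" --pt "0.48 -0.035 0.426 0 0 0.234 94" --pt "0.48 -0.035 0.426 0 0 0.234 94" --pt "0.48 -0.035 0.426 0 0 0.234 94"

```text
time: 3.13
tool_pos: [0.4924, -0.3775, 0.1791]
ee_rot: [-3.141, 0.002, -0.365]
wrist_force: [0.2, -0.2, 1.1]
width: 0.0936
finger_force: 0.0
```

Call:
servo_tool --pt "0 0 0.3 0 0 0 80" --pt "0 0 0.6 0 0 0 70" --pt "0 0 0.8 0 0 0 70" --pt "0 0 1.0 0 0 0 70" --pt "0 0 1.0 0 0 0 70" --pt "0 0 1.0 0 0 0 70"

```text
time: 3.63
tool_pos: [0.4927, -0.3778, 0.0803]
ee_rot: [-3.141, 0.0, -0.366]
wrist_force: [-0.2, -1.0, 0.2]
width: 0.0703
finger_force: 0.0
```

Call:
servo_tool --pt "0 0 0 0 0 0 20" --pt "0 0 0 0 0 0 20" --pt "0 0 0 0 0 0 20" --pt "0 0 0 0 0 0 20" --pt "0 0 0 0 0 0 20" --pt "0 0 0 0 0 0 20" --pt "0 0 0 0 0 0 20" --pt "0 0 0 0 0 0 20"

```text
time: 4.3
tool_pos: [0.4931, -0.3777, 0.0802]
ee_rot: [3.141, -0.0, -0.367]
wrist_force: [-1.1, -0.4, 0.9]
width: 0.0299
finger_force: 30.0
```

Call:
servo_tool --pt "0 0 -0.2 0 0 0 20" --pt "0 0 -0.5 0 0 0 20" --pt "0 0 -0.8 0 0 -0.06 20" --pt "0 0 -1 0 0 -0.13 20" --pt "0 0 -1 0 0 -0.2 20" --pt "0 0 -1 0 0 -0.2655 20" --pt "0 0 -1 0 0 -0.2655 20"

```text
time: 4.88
tool_pos: [0.4929, -0.3773, 0.1796]
ee_rot: [-3.141, 0.0, 0.052]
wrist_force: [-0.0, -0.1, -3.1]
width: 0.0297
finger_force: 30.0
```

Call:
servo_tool --pt "0 -0.25 -0.2 0 0 0 20" --pt "0 -0.6 -0.5 0 0 0 20" --pt "0.1 -1 -0.7 0 0 0 20"

```text
time: 5.13
tool_pos: [0.4954, -0.2847, 0.2459]
ee_rot: [-3.141, 0.002, 0.043]
wrist_force: [0.9, -0.5, -1.1]
width: 0.0299
finger_force: 30.0
```

Call:
servo_tool --pt "0 -0.33 0 0 0 0 20" --pt "0 -0.66 0 0 0 0 20" --pt "0.1 -1 0 0 0 0 20"

```text
time: 5.38
tool_pos: [0.5004, -0.1828, 0.2459]
ee_rot: [3.142, 0.001, 0.046]
wrist_force: [0.5, 0.5, -1.9]
width: 0.0297
finger_force: 30.0
```

Call:
servo_tool --pt "0 -0.33 0 0 0 0 20" --pt "0 -0.66 0 0 0 0 20" --pt "0.1 -1 0 0 0 0 20"

```text
time: 5.63
tool_pos: [0.5051, -0.0823, 0.2453]
ee_rot: [-3.141, 0.002, 0.046]
wrist_force: [2.3, 0.3, -2.2]
width: 0.0296
finger_force: 30.0
```

Call:
servo_tool --pt "0 -0.33 0 0 0 0 20" --pt "0 -0.66 0 0 0 0 20" --pt "0 -1 0 0 0 0 20" --pt "0 -1 0 0 0 0 20" --pt "0 -1 0 0 0 0 20" --pt "0 -1 0 0 0 0 20"

```text
time: 6.13
tool_pos: [0.5014, 0.0159, 0.2453]
ee_rot: [3.141, 0.001, 0.049]
wrist_force: [0.1, 0.1, -3.0]
width: 0.0299
finger_force: 30.0
```

Run:
```python
from h import *
go([.5,.03,.25],.05)
c,im=snap("wrist","w2.png")
for th in ["slat1","frame"]:
    for q in robot.find_in(th,"wrist")[:4]: print(th,q["conf"],q["extent"],world(c,[q["extent"][:2]],.034).round(4))
for b in blobs(im,'blue')[:2]:
    w=world(c,cv2.convexHull(np.argwhere(b)[:,::-1].astype(np.int32)).reshape(-1,2),.034)[:,:2]*1000
    print("blue",b.sum(),cv2.minAreaRect(w.astype(np.float32)))
```

```text
at [0.5014 0.0159 0.2453] yaw 0.049 F [ 0.1  0.1 -3. ] t 6.1333
 shift(0.1m) [-0.007 -0.141 -0.047]  az -0.0007
slat1 0.95 [283.4, 101.7, 30.1, 135.8] [[ 0.5899 -0.0131  0.034 ]]
slat1 0.94 [221.8, 102.8, 32.0, 138.7] [[0.5849 0.0623 0.034 ]]
slat1 0.77 [355.2, 104.5, 38.1, 136.3] [[ 0.5917 -0.1023  0.034 ]]
frame 0.67 [288.9, 97.5, 319.2, 181.9] [[ 0.5952 -0.0195  0.034 ]]
blue 3170 ((579.9390869140625, 148.10861206054688), (166.14544677734375, 29.167518615722656), 3.0358779430389404)
```

View pics/w2.png

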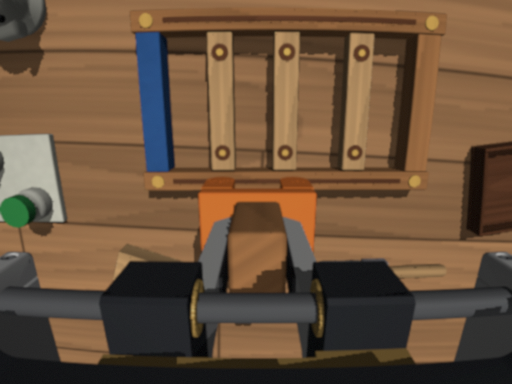

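The wrist view shows the blue strip at (155,100), the slats at columns 221, 286 and 357, and the frame yawed about 3°. The spacer is held square at (258,215).

Call:
servo_tool --pt "0.3 -0.14 0.2 0 0 -0.0025 20" --pt "0.6 -0.28 0.5 0 0 -0.0025 20" --pt "0.85 -0.42 0.8 0 0 -0.0025 20" --pt "0.855 -0.422 1.0 0 0 -0.0025 20" --pt "0.855 -0.422 1.0 0 0 -0.0025 20" --pt "0.855 -0.422 1.0 0 0 -0.0025 20" --pt "0.855 -0.422 1.0 0 0 -0.0025 20"

```text
time: 6.87
tool_pos: [0.5856, 0.0615, 0.1477]
ee_rot: [3.141, -0.002, 0.052]
wrist_force: [0.2, -0.2, -2.3]
width: 0.0299
finger_force: 30.0
```

Run:
```python
from h import *
go([.5846,.0622,.0812],.053)
c,im=snap("wrist","w3.png")
for q in robot.find_in("slat1","wrist")[:4]: print(q["conf"],q["extent"],world(c,[q["extent"][:2]],.034).round(4))
```

```text
at [0.5856 0.0615 0.1477] yaw 0.0522 F [ 0.2 -0.2 -2.3] t 6.8667
 shift(0.1m) [-0.011 -0.008  0.665]  az -0.0005
0.89 [419.2, 188.4, 61.9, 161.2] [[ 0.5974 -0.1003  0.034 ]]
0.88 [334.1, 183.4, 45.6, 156.0] [[ 0.5979 -0.0137  0.034 ]]
0.78 [252.8, 146.1, 34.1, 82.6] [[0.6297 0.0669 0.034 ]]
```

View pics/w3.png

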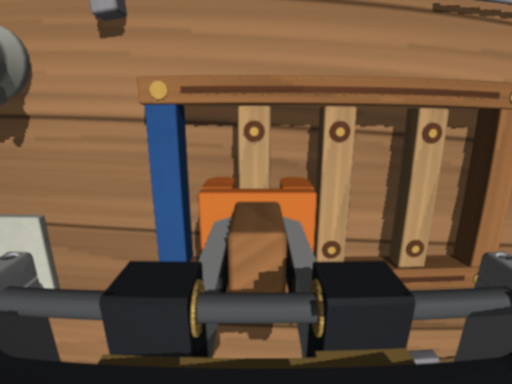

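The wrist view from above shows slat1 at column 254 between the spacer's feet (219 and 297), with the blue strip's right edge near 185 and slats 2 and 3 at 336 and 425.

Run:
```python
from h import *
c=cam("wrist"); im=cv2.imread('pics/w3.png')[:,:,::-1].copy()
ye=np.array([-np.sin(.053),np.cos(.053)]); B=np.array([.58,.148])
for row in (118,150,165,175):
    g=cv2.GaussianBlur(im,(3,1),0)[row].astype(int).sum(1); d=np.diff(g)
    k=[i for i in range(170,460) if abs(d[i])>25 and abs(d[i])==abs(d[max(0,i-3):i+4]).max()]
    print(row,[(i,int(d[i]),round(float((world(c,[(i+.5,row)],.034)[0,:2]-B)@ye)*1000,1)) for i in k])
p=world(c,[(201,200),(316,200)],.1225); print("spacer",((p[:,:2]-B)@ye*1000).round(1))
print("tcp s",(np.array([.5856,.0615])-B)@ye)
```

```text
118 [(176, -46, -12.7), (184, 32, -20.2), (237, 78, -69.3), (269, -69, -98.8), (324, 86, -149.8), (355, -77, -178.9), (417, 77, -238.7), (447, -71, -268.9)]
150 [(177, -47, -11.8), (178, -47, -12.8), (185, 76, -19.5), (231, -55, -63.2), (238, 78, -69.8), (268, -36, -98.1), (307, -53, -135.1), (322, 96, -149.4), (352, -34, -178.2), (389, -46, -214.4), (414, 80, -239.5), (442, -30, -268.3)]
165 [(179, -48, -12.8), (186, 72, -19.6), (233, -49, -64.8), (238, 83, -69.6), (268, -49, -98.3), (305, -48, -133.8), (321, 93, -149.2), (351, -33, -178.4), (388, -51, -215.0), (412, 79, -239.3), (440, -33, -268.4)]
175 [(179, -47, -12.2), (187, 67, -20.0), (232, -49, -63.6), (238, 76, -69.4), (268, -37, -98.4), (307, -48, -136.1), (320, 79, -148.7), (387, -52, -215.1), (410, 77, -238.6), (459, -50, -290.5)]
spacer [ -49.4 -126.9]
tcp s -0.08667520025359375
```

Call:
servo_tool --pt "-0.01 -0.035 0 0 0 0 20" --pt "-0.01 -0.035 0 0 0 0 20" --pt "-0.01 -0.035 0.15 0 0 0 20" --pt "-0.01 -0.035 0.3 0 0 0 20" --pt "-0.01 -0.035 0.42 0 0 0 20" --pt "-0.01 -0.035 0.5 0 0 0 20" --pt "-0.01 -0.035 0.57 0 0 0 20" --pt "-0.01 -0.035 0.66 0 0 0 20" --pt "-0.01 -0.035 0.66 0 0 0 20" --pt "-0.01 -0.035 0.66 0 0 0 20"

```text
time: 7.8
tool_pos: [0.5836, 0.066, 0.0796]
ee_rot: [3.142, 0.001, 0.054]
wrist_force: [0.6, 0.0, -2.3]
width: 0.0298
finger_force: 30.0
```

Call:
servo_tool --pt "0 -0.02 -0.015 0 0 0 20" --pt "0 -0.05 -0.015 0 0 0 20" --pt "0 -0.08 -0.015 0 0 0 20" --pt "0 -0.11 -0.015 0 0 0 20" --pt "0 -0.14 -0.015 0 0 0 20" --pt "0 -0.17 -0.015 0 0 0 20" --pt "0 -0.19 -0.015 0 0 0 20" --pt "0 -0.21 -0.015 0 0 0 20" --pt "0 -0.22 -0.015 0 0 0 20" --pt "0 -0.23 -0.015 0 0 0 20"

```text
time: 8.63
tool_pos: [0.583, 0.0864, 0.0821]
ee_rot: [3.136, -0.001, 0.053]
wrist_force: [0.0, -6.0, -3.6]
width: 0.0298
finger_force: 30.0
```

Call:
servo_tool --pt "0 -0.005 0 0 0 0 20" --pt "0 -0.01 0 0 0 0 20"

```text
time: 8.8
tool_pos: [0.583, 0.0874, 0.0821]
ee_rot: [3.136, -0.001, 0.053]
wrist_force: [0.0, -5.2, -3.2]
width: 0.0295
finger_force: 30.0
```

Call:
servo_tool --pt "0 -0.005 0 0 0 0 20" --pt "0 -0.01 0 0 0 0 20"

```text
time: 8.97
tool_pos: [0.5829, 0.0883, 0.0821]
ee_rot: [3.136, -0.001, 0.053]
wrist_force: [0.3, -6.0, -3.8]
width: 0.0299
finger_force: 30.0
```

Call:
servo_tool --pt "0 -0.008 0 0 0 0 20" --pt "0 -0.015 0 0 0 0 20" --pt "0 -0.02 0 0 0 0 20"

```text
time: 9.22
tool_pos: [0.5828, 0.0904, 0.0821]
ee_rot: [3.136, -0.001, 0.053]
wrist_force: [0.3, -6.6, -4.2]
width: 0.0298
finger_force: 30.0
```

Call:
servo_tool --pt "0 -0.005 0 0 0 0 20" --pt "0 -0.01 0 0 0 0 20"

```text
time: 9.38
tool_pos: [0.5828, 0.0913, 0.0821]
ee_rot: [3.136, -0.001, 0.053]
wrist_force: [0.1, -6.1, -3.1]
width: 0.0298
finger_force: 30.0
```

Call:
servo_tool --pt "0 -0.005 0 0 0 0 20" --pt "0 -0.01 0 0 0 0 20"

```text
time: 9.55
tool_pos: [0.5827, 0.0923, 0.0821]
ee_rot: [3.136, -0.001, 0.053]
wrist_force: [-0.3, -5.5, -2.5]
width: 0.03
finger_force: 30.0
```

Call:
servo_tool --pt "0 -0.005 0 0 0 0 20" --pt "0 -0.01 0 0 0 0 20"

```text
time: 9.72
tool_pos: [0.5826, 0.0933, 0.0821]
ee_rot: [3.136, -0.001, 0.053]
wrist_force: [0.7, -6.1, -3.4]
width: 0.0296
finger_force: 30.0
```

Call:
servo_tool --pt "0 -0.005 0 0 0 0 20" --pt "0 -0.01 0 0 0 0 20"

```text
time: 9.88
tool_pos: [0.5826, 0.0943, 0.0822]
ee_rot: [3.136, -0.001, 0.053]
wrist_force: [0.3, -6.5, -2.4]
width: 0.0302
finger_force: 30.0
```

Call:
servo_tool --pt "0 -0.005 0 0 0 0 20" --pt "0 -0.01 0 0 0 0 20"

```text
time: 10.05
tool_pos: [0.5826, 0.0953, 0.0821]
ee_rot: [3.136, -0.001, 0.053]
wrist_force: [0.2, -6.3, -3.4]
width: 0.0295
finger_force: 30.0
```

Call:
servo_tool --pt "0 -0.005 0 0 0 0 20" --pt "0 -0.01 0 0 0 0 20"

```text
time: 10.22
tool_pos: [0.5825, 0.096, 0.0821]
ee_rot: [3.135, -0.001, 0.053]
wrist_force: [-0.9, -7.8, -3.7]
width: 0.0299
finger_force: 30.0
```

Call:
servo_tool --pt "0 -0.005 0 0 0 0 20" --pt "0 -0.01 0 0 0 0 20" --pt "0 -0.01 0 0 0 0 20"

```text
time: 10.47
tool_pos: [0.5825, 0.0961, 0.0821]
ee_rot: [3.134, -0.001, 0.053]
wrist_force: [-0.4, -7.5, -3.1]
width: 0.0298
finger_force: 30.0
```

Call:
servo_tool --pt "0 -0.005 0 0 0 0 20" --pt "0 -0.01 0 0 0 0 20" --pt "0 -0.01 0 0 0 0 20"

```text
time: 10.72
tool_pos: [0.5825, 0.0962, 0.0821]
ee_rot: [3.132, -0.0, 0.052]
wrist_force: [0.3, -10.9, -4.1]
width: 0.0296
finger_force: 30.0
```

```bash
cat > e.py <<'E'
import sys
from h import *
def edges(fn,rows,lo=60,hi=500,new=True):
    if new: c,im=snap("wrist",fn); np.save('pics/'+fn+'.npy',np.array([0]))
    o=robot.get_obs(); T=o["tool_pos"][:2]; ye=np.array([-np.sin(.053),np.cos(.053)])
    print("t",o["time"],"tcp",o["tool_pos"].round(4))
    for row in rows:
        g=cv2.GaussianBlur(im,(3,1),0)[row].astype(int).sum(1); d=np.diff(g)
        k=[i for i in range(lo,hi) if abs(d[i])>28 and abs(d[i])==abs(d[max(0,i-3):i+4]).max()]
        print(row,[(i,int(d[i]),round(float((world(c,[(i+.5,row)],.034)[0,:2]-T)@ye)*1000,1)) for i in k])
edges(sys.argv[1],[int(a) for a in sys.argv[2:]])
E
python3 e.py w4.png 140 155
```

```text
t 10.7667 tcp [0.5825 0.0962 0.0821]
140 [(200, -46, 39.0), (207, 76, 34.0), (232, -51, 16.2), (240, 74, 10.6), (241, 74, 9.9), (248, -79, 4.9), (257, 53, -1.5), (265, -53, -7.2), (274, 74, -13.6), (280, -36, -17.8), (362, -57, -77.0), (389, 75, -97.1), (397, -78, -103.1), (406, 75, -109.9), (415, -66, -116.8), (422, 72, -122.2), (427, -33, -126.1), (461, -39, -153.2)]
155 [(161, -30, 67.8), (201, -45, 38.8), (208, 70, 33.7), (232, -54, 16.5), (241, 77, 10.0), (280, -29, -18.0), (360, -52, -76.4), (387, 75, -96.7), (425, -33, -126.1), (458, -54, -152.6), (498, 67, -186.5)]
```

View pics/w4.png

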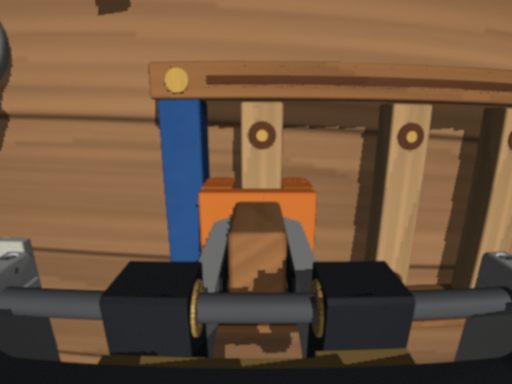

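The wrist view shows the spacer's leading foot against the blue strip, with slat1 (column 262) 28 mm from it.

Call:
servo_tool --pt "0 0.03 0 0 0 0 20" --pt "0 0.05 0 0 0 0 20" --pt "0 0.05 0 0 0 0 20" --pt "0 0.05 -0.1 0 0 0 20" --pt "0 0.05 -0.3 0 0 0 20" --pt "0 0.05 -0.6 0 0 0 20" --pt "0 0.13 -0.65 0 0 0 20"

```text
time: 11.35
tool_pos: [0.5855, 0.0901, 0.1533]
ee_rot: [-3.139, -0.011, 0.057]
wrist_force: [0.8, -0.2, -0.5]
width: 0.0298
finger_force: 30.0
```

Call:
servo_tool --pt "0 0.25 0 0 0 0 20" --pt "0 0.6 0 0 0 0 20" --pt "0 0.9 0 0 0 0 20" --pt "0 1 0 0 0 0 20" --pt "0 1 0 0 0 0 20" --pt "0 1 0 0 0 0 20" --pt "0 1 0 0 0 0 20"

```text
time: 11.93
tool_pos: [0.588, -0.0106, 0.1465]
ee_rot: [-3.14, -0.0, 0.055]
wrist_force: [0.8, -0.2, -1.7]
width: 0.0296
finger_force: 30.0
```

```bash
python3 e.py w5.png 140 155; python3 -c "
from h import *
go([.5884,-.0146,.0812],.053)"
```

```text
t 11.9833 tcp [ 0.588  -0.0104  0.1465]
140 [(102, -47, 145.6), (117, 78, 130.8), (132, 35, 116.3), (142, -33, 106.6), (162, -78, 87.6), (170, 72, 80.0), (240, -55, 14.6), (246, 89, 9.0), (277, -66, -19.7), (324, -64, -63.5), (342, 91, -80.4), (353, -45, -90.8), (362, 36, -99.4), (363, 36, -100.3), (372, -34, -109.0), (402, -51, -138.1), (428, 70, -163.9), (456, -37, -192.5)]
155 [(104, -50, 145.4), (119, 70, 130.5), (134, 44, 115.7), (163, -82, 87.7), (171, 62, 80.0), (239, -58, 15.7), (246, 86, 9.1), (277, -40, -20.0), (324, -62, -64.3), (341, 92, -80.5), (371, -33, -109.4), (402, -55, -139.8), (426, 64, -163.9)]
at [ 0.588  -0.0104  0.1465] yaw 0.0556 F [ 0.5 -0.9 -2.8] t 11.9833
 shift(0.1m) [0.002 0.043 0.653]  az 0.0017
```

Call:
servo_tool --pt "0 0.045 0 0 0 0.001 20" --pt "0 0.045 0 0 0 0.001 20" --pt "0 0.045 0.15 0 0 0.001 20" --pt "0 0.045 0.3 0 0 0.001 20" --pt "0 0.045 0.42 0 0 0.001 20" --pt "0 0.045 0.5 0 0 0.001 20" --pt "0 0.045 0.57 0 0 0.001 20" --pt "0 0.045 0.64 0 0 0.001 20" --pt "0 0.045 0.64 0 0 0.001 20" --pt "0 0.045 0.64 0 0 0.001 20"

```text
time: 12.82
tool_pos: [0.5882, -0.0164, 0.0824]
ee_rot: [3.142, 0.0, 0.052]
wrist_force: [0.5, -0.0, -1.4]
width: 0.0293
finger_force: 30.0
```

Call:
servo_tool --pt "0 -0.04 0 0 0 0 20" --pt "0 -0.09 0 0 0 0 20" --pt "0 -0.14 0 0 0 0 20" --pt "0 -0.19 0 0 0 0 20" --pt "0 -0.24 0 0 0 0 20" --pt "0 -0.29 0 0 0 0 20" --pt "0 -0.34 0 0 0 0 20" --pt "0 -0.39 0 0 0 0 20" --pt "0 -0.43 0 0 0 0 20" --pt "0 -0.47 0 0 0 0 20" --pt "0 -0.5 0 0 0 0 20" --pt "0 -0.52 0 0 0 0 20"

```text
time: 13.82
tool_pos: [0.5862, 0.0334, 0.0832]
ee_rot: [3.136, -0.002, 0.052]
wrist_force: [1.3, -7.2, -3.6]
width: 0.0298
finger_force: 30.0
```

Call:
servo_tool --pt "0 -0.005 0 0 0 0 20" --pt "0 -0.01 0 0 0 0 20" --pt "0 -0.015 0 0 0 0 20" --pt "0 -0.015 0 0 0 0 20"

```text
time: 14.15
tool_pos: [0.5862, 0.0348, 0.0832]
ee_rot: [3.136, -0.002, 0.052]
wrist_force: [0.8, -5.4, -3.1]
width: 0.0295
finger_force: 30.0
```

Call:
servo_tool --pt "0 -0.005 0 0 0 0 20" --pt "0 -0.01 0 0 0 0 20" --pt "0 -0.015 0 0 0 0 20" --pt "0 -0.015 0 0 0 0 20"

```text
time: 14.48
tool_pos: [0.5861, 0.0363, 0.0833]
ee_rot: [3.136, -0.002, 0.052]
wrist_force: [0.5, -5.3, -3.8]
width: 0.0299
finger_force: 30.0
```

Call:
servo_tool --pt "0 -0.005 0 0 0 0 20" --pt "0 -0.01 0 0 0 0 20" --pt "0 -0.01 0 0 0 0 20"

```text
time: 14.73
tool_pos: [0.586, 0.0373, 0.0833]
ee_rot: [3.136, -0.002, 0.052]
wrist_force: [0.3, -6.1, -3.5]
width: 0.0301
finger_force: 30.0
```

Call:
servo_tool --pt "0 -0.005 0 0 0 0 20" --pt "0 -0.01 0 0 0 0 20" --pt "0 -0.01 0 0 0 0 20"

```text
time: 14.98
tool_pos: [0.586, 0.0381, 0.0833]
ee_rot: [3.136, -0.002, 0.052]
wrist_force: [1.2, -6.0, -4.1]
width: 0.0298
finger_force: 30.0
```

```bash
python3 e.py w6.png 140 155
```

```text
t 15.0333 tcp [0.586  0.0381 0.0833]
140 [(83, -33, 125.8), (121, -45, 97.0), (138, 83, 84.4), (161, 43, 67.6), (167, -76, 63.2), (175, 79, 57.4), (183, -68, 51.6), (184, -68, 50.9), (193, 76, 44.4), (201, -79, 38.7), (206, 68, 35.1), (233, -58, 15.8), (241, 80, 10.1), (248, -71, 5.1), (257, 69, -1.3), (265, -64, -7.0), (274, 78, -13.5), (280, -38, -17.8), (337, -30, -58.9), (338, -30, -59.6), (342, 29, -62.5), (343, 29, -63.2), (397, -47, -103.3), (429, 74, -128.0), (430, 74, -128.7), (436, -84, -133.5), (437, -84, -134.2), (446, 82, -141.4), (455, -74, -148.6), (462, 73, -154.3), (466, -44, -157.6), (488, -60, -175.9), (498, -29, -184.5)]
155 [(85, -30, 125.8), (123, -42, 96.7), (139, 79, 84.7), (162, 36, 67.7), (201, -76, 39.2), (206, 61, 35.6), (207, 61, 34.8), (232, -53, 16.7), (241, 81, 10.2), (280, -37, -18.0), (336, -31, -58.8), (341, 30, -62.5), (394, -52, -102.3), (427, 75, -127.9), (463, -30, -157.0), (485, -57, -175.5)]
```

Call:
servo_tool --pt "0 0.03 0 0 0 0 20" --pt "0 0.045 0 0 0 0 20" --pt "0 0.045 0 0 0 0 20" --pt "0 0.045 -0.1 0 0 0 20" --pt "0 0.045 -0.3 0 0 0 20" --pt "0 0.045 -0.55 0 0 0 20" --pt "0 0.25 -0.65 0 0 0 20" --pt "0 0.45 -0.65 0 0 0 20"

```text
time: 15.7
tool_pos: [0.5901, -0.0037, 0.1531]
ee_rot: [3.141, -0.009, 0.055]
wrist_force: [0.8, -0.1, -3.2]
width: 0.0299
finger_force: 30.0
```

Call:
servo_tool --pt "0 0.25 0 0 0 0 20" --pt "0 0.6 0 0 0 0 20" --pt "0 0.9 0 0 0 0 20" --pt "0 0.97 0 0 0 0 20" --pt "0 0.97 0 0 0 0 20" --pt "0 0.97 0 0 0 0 20" --pt "0 0.97 0 0 0 0 20" --pt "0 0.97 0 0 0 0 20"

```text
time: 16.37
tool_pos: [0.5928, -0.0997, 0.1478]
ee_rot: [-3.141, -0.0, 0.054]
wrist_force: [-0.4, 0.1, -1.5]
width: 0.0296
finger_force: 30.0
```

```bash
python3 e.py w7.png 140 155; python3 -c "
from h import *
go([.5935,-.104,.0822],.053)"
```

```text
t 16.4167 tcp [ 0.5928 -0.0998  0.1477]
140 [(63, 34, 186.0), (72, -70, 176.7), (89, 59, 159.4), (101, 36, 147.4), (107, -31, 141.5), (108, -31, 140.5), (118, 30, 130.6), (131, -71, 118.0), (142, 61, 107.3), (190, -32, 61.6), (194, 30, 57.9), (239, -55, 15.8), (246, 82, 9.3), (257, -31, -1.0), (277, -40, -19.6), (319, -53, -58.9), (336, 69, -75.0), (367, -36, -104.5)]
155 [(75, -74, 175.8), (90, 51, 160.4), (103, 45, 147.2), (132, -77, 118.4), (142, 60, 108.6), (143, 60, 107.7), (190, -37, 62.4), (194, 34, 58.6), (240, -52, 15.0), (246, 84, 9.4), (277, -43, -19.9), (319, -56, -59.7), (335, 63, -74.9)]
at [ 0.5928 -0.0998  0.1477] yaw 0.0544 F [ 0.2 -0.1 -2.9] t 16.4167
 shift(0.1m) [0.005 0.043 0.655]  az 0.0009
```

Call:
servo_tool --pt "0 0.035 0 0 0 0.001 20" --pt "0 0.035 0 0 0 0.001 20" --pt "0 0.035 0.15 0 0 0.001 20" --pt "0 0.035 0.3 0 0 0.001 20" --pt "0 0.035 0.42 0 0 0.001 20" --pt "0 0.035 0.5 0 0 0.001 20" --pt "0 0.035 0.57 0 0 0.001 20" --pt "0 0.035 0.65 0 0 0.001 20" --pt "0 0.035 0.65 0 0 0.001 20" --pt "0 0.035 0.65 0 0 0.001 20"

```text
time: 17.25
tool_pos: [0.5928, -0.1047, 0.0822]
ee_rot: [-3.141, 0.001, 0.051]
wrist_force: [0.2, 0.0, -2.3]
width: 0.03
finger_force: 30.0
```

Call:
servo_tool --pt "0 -0.04 0 0 0 0 20" --pt "0 -0.09 0 0 0 0 20" --pt "0 -0.14 0 0 0 0 20" --pt "0 -0.19 0 0 0 0 20" --pt "0 -0.24 0 0 0 0 20" --pt "0 -0.29 0 0 0 0 20" --pt "0 -0.34 0 0 0 0 20" --pt "0 -0.39 0 0 0 0 20" --pt "0 -0.43 0 0 0 0 20" --pt "0 -0.47 0 0 0 0 20" --pt "0 -0.5 0 0 0 0 20" --pt "0 -0.53 0 0 0 0 20"

```text
time: 18.25
tool_pos: [0.5907, -0.0542, 0.0832]
ee_rot: [3.136, -0.001, 0.05]
wrist_force: [0.5, -6.3, -4.5]
width: 0.03
finger_force: 30.0
```

Call:
servo_tool --pt "0 -0.04 0 0 0 0 20" --pt "0 -0.08 0 0 0 0 20" --pt "0 -0.12 0 0 0 0 20" --pt "0 -0.16 0 0 0 0 20" --pt "0 -0.2 0 0 0 0 20" --pt "0 -0.24 0 0 0 0 20" --pt "0 -0.27 0 0 0 0 20" --pt "0 -0.29 0 0 0 0 20" --pt "0 -0.3 0 0 0 0 20" --pt "0 -0.3 0 0 0 0 20"

```text
time: 19.08
tool_pos: [0.5892, -0.0239, 0.0832]
ee_rot: [3.136, -0.001, 0.051]
wrist_force: [0.4, -5.8, -4.0]
width: 0.0298
finger_force: 30.0
```

Call:
servo_tool --pt "0 -0.005 0 0 0 0 20" --pt "0 -0.01 0 0 0 0 20" --pt "0 -0.015 0 0 0 0 20" --pt "0 -0.02 0 0 0 0 20" --pt "0 -0.02 0 0 0 0 20"

```text
time: 19.5
tool_pos: [0.5891, -0.0222, 0.0832]
ee_rot: [3.136, -0.001, 0.05]
wrist_force: [-0.3, -6.1, -3.9]
width: 0.0295
finger_force: 30.0
```

Call:
servo_tool --pt "0 -0.005 0 0 0 0 20" --pt "0 -0.01 0 0 0 0 20" --pt "0 -0.01 0 0 0 0 20"

```text
time: 19.75
tool_pos: [0.589, -0.0213, 0.0832]
ee_rot: [3.136, -0.001, 0.05]
wrist_force: [0.8, -5.2, -4.6]
width: 0.0301
finger_force: 30.0
```

Call:
servo_tool --pt "0 -0.005 0 0 0 0 20" --pt "0 -0.01 0 0 0 0 20" --pt "0 -0.01 0 0 0 0 20"

```text
time: 20.0
tool_pos: [0.589, -0.0203, 0.0832]
ee_rot: [3.136, -0.001, 0.05]
wrist_force: [0.7, -5.3, -2.8]
width: 0.0296
finger_force: 30.0
```

```bash
python3 e.py w8.png 155
```

```text
t 20.05 tcp [ 0.589  -0.0203  0.0832]
155 [(73, 64, 135.1), (85, 36, 125.7), (123, -65, 96.6), (137, 61, 86.1), (161, 34, 68.3), (162, 34, 67.6), (201, -75, 39.1), (206, 61, 35.5), (232, -53, 16.7), (241, 76, 10.2), (280, -38, -18.0), (423, -57, -124.8), (459, 59, -153.7)]
```

Call:
servo_tool --pt "0 0.03 0 0 0 0 20" --pt "0 0.045 0 0 0 0 20" --pt "0 0.045 0 0 0 0 20" --pt "0 0.045 -0.1 0 0 0 20" --pt "0 0.045 -0.3 0 0 0 20" --pt "0 0.045 -0.6 0 0 0 20" --pt "0 0.045 -0.9 0 0 0 20"

```text
time: 20.63
tool_pos: [0.588, -0.0218, 0.1734]
ee_rot: [-3.141, 0.002, 0.051]
wrist_force: [0.3, -0.5, -2.6]
width: 0.0297
finger_force: 30.0
```

Call:
servo_tool --pt "-0.07 0.2 0 0 0 0 20" --pt "-0.16 0.5 0 0 0 0 20" --pt "-0.28 0.866 0 0 0 0 20"

```text
time: 20.88
tool_pos: [0.5661, -0.1092, 0.175]
ee_rot: [3.142, -0.004, 0.055]
wrist_force: [0.9, -0.8, -2.1]
width: 0.0295
finger_force: 30.0
```

Call:
servo_tool --pt "-0.1 0.3 0 0 0 0 20" --pt "-0.2 0.6 0 0 0 0 20" --pt "-0.28 0.866 0 0 0 0 20"

```text
time: 21.13
tool_pos: [0.5411, -0.1996, 0.1738]
ee_rot: [3.141, -0.001, 0.051]
wrist_force: [1.0, 0.7, -2.6]
width: 0.0299
finger_force: 30.0
```

Call:
servo_tool --pt "-0.1 0.3 0 0 0 0 20" --pt "-0.2 0.6 0 0 0 0 20" --pt "-0.28 0.866 0 0 0 0 20"

```text
time: 21.38
tool_pos: [0.5176, -0.2876, 0.1738]
ee_rot: [3.141, -0.001, 0.051]
wrist_force: [0.0, -0.5, -1.2]
width: 0.0297
finger_force: 30.0
```

Call:
servo_tool --pt "-0.1 0.3 0 0 0 0 20" --pt "-0.2 0.6 0 0 0 0 20" --pt "-0.28 0.866 0 0 0 0 20" --pt "-0.28 0.866 0 0 0 0 20" --pt "-0.28 0.866 0 0 0 0 20" --pt "-0.28 0.866 0 0 0 0 20"

```text
time: 21.88
tool_pos: [0.4948, -0.3734, 0.1731]
ee_rot: [-3.141, -0.001, 0.051]
wrist_force: [-1.1, 0.1, -2.7]
width: 0.0297
finger_force: 30.0
```

```bash
python3 -c "
from h import *
go([.493,-.375,.0815],.05); snap('wrist','w9.png'); robot.snapshot('side')"
```

```text
at [ 0.4948 -0.3734  0.1731] yaw 0.051 F [-1.1  0.1 -2.7] t 21.8833
 shift(0.1m) [-0.02   0.016  0.916]  az 0.0006
```

View pics/w9.png

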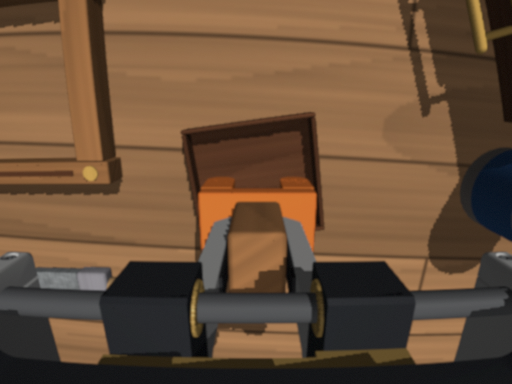

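The wrist view shows the spacer above the tray, central between its side walls (columns 190 and 320).

Call:
servo_tool --pt "0 0 0.25 0 0 0 20" --pt "0 0 0.5 0 0 0 20" --pt "0 0 0.7 0 0 0 20" --pt "0 0 0.82 0 0 0 20" --pt "0 0 0.89 0 0 0 20" --pt "0 0 0.92 0 0 0 20" --pt "0 0 0.92 0 0 0 20" --pt "0 0 0.92 0 0 0 20"

```text
time: 22.65
tool_pos: [0.4953, -0.3746, 0.0821]
ee_rot: [3.139, -0.002, 0.051]
wrist_force: [-0.5, -0.3, -2.3]
width: 0.0296
finger_force: 30.0
```

Call:
servo_tool --pt "0 0 0.008 0 0 0 20" --pt "0 0 0.015 0 0 0 20" --pt "0 0 0.015 0 0 0 20" --pt "0 0 0.015 0 0 0 20"

```text
time: 22.98
tool_pos: [0.495, -0.3747, 0.0802]
ee_rot: [3.14, -0.002, 0.051]
wrist_force: [-0.3, -0.3, 0.8]
width: 0.0297
finger_force: 30.0
```

Call:
servo_tool --pt "0 0 0 0 0 0 34" --pt "0 0 0 0 0 0 40" --pt "0 0 0 0 0 0 50" --pt "0 0 0 0 0 0 60" --pt "0 0 0 0 0 0 70" --pt "0 0 0 0 0 0 75" --pt "0 0 0 0 0 0 75" --pt "0 0 0 0 0 0 75"

```text
time: 23.65
tool_pos: [0.4944, -0.374, 0.079]
ee_rot: [-3.142, 0.0, 0.051]
wrist_force: [-0.3, -0.4, 0.6]
width: 0.0741
finger_force: 0.0
```

Call:
servo_tool --pt "0 0 -0.15 0 0 0 75" --pt "0 0 -0.4 0 0 0 75" --pt "0 0 -0.7 0 0 0 75" --pt "0 0 -1 0 0 0 75" --pt "0 0 -1 0 0 0 75"

```text
time: 24.07
tool_pos: [0.497, -0.3763, 0.1873]
ee_rot: [3.132, -0.01, 0.051]
wrist_force: [-0.2, -0.5, 1.2]
width: 0.0749
finger_force: 0.0
```

Call:
servo_tool --pt "-0.4 0 -0.2 0 0 0 75" --pt "-0.8 0 -0.4 0 0 0 75" --pt "-0.8 0 -0.4 0 0 0 75" --pt "-0.8 0 -0.4 0 0 0 75"

```text
time: 24.4
tool_pos: [0.4137, -0.3791, 0.2213]
ee_rot: [3.138, -0.003, 0.048]
wrist_force: [0.2, -1.0, 0.3]
width: 0.0748
finger_force: 0.0
```

Run:
```python
from h import *
c,im=snap("wrist","w10.png"); print(spacer_fit(c,im,.055), robot.get_obs()["time"])
s=robot.snapshot("side"); s=cv2.resize(s[80:260,180:400],None,fx=2.2,fy=2.2)
cv2.imwrite('pics/end.png',np.hstack([cv2.resize(im,(400,300)),cv2.resize(s,(400,300))])[:,:,::-1])
```

```text
(array([ 0.4957691 , -0.40233368]), np.float32(1.5590333), (28.935129165649414, 51.0063362121582)) 24.45
```

View pics/end.png

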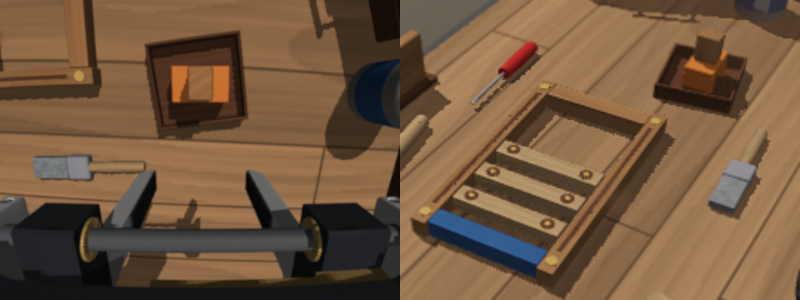

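The spacer stands upright near the tray's centre, at (200,85) on the left. On the right the three slats are evenly spaced from the blue strip, and nothing else has moved.

```bash
python3 -c "
from bench import robot
print(robot.close_job())"
```

```text
the job is handed in; nothing more can be done
None
```

I set the three slats to gaps of about 28 mm from the blue strip, stood the spacer upright back in its tray and released it, and handed the job in at about 24 s of the 72 s limit; no verdict came back.

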